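# Shift the label feeder into third gear

### The arm

A 6-joint arm with a two-finger parallel gripper is mounted at the origin on a cart in front of the work surface, level with it; the furniture and walls round the work are solid. World frame = base frame: x ahead of the robot, y to its left, z up, the work surface at z = 0. Lengths are in m, angles in rad, forces in N, time in s.
With the tool pointing down it reaches from about 0.425 to 0.925 m from the base axis. Payload 12.5 kg.
Tool frame: the origin (TCP) lies midway between the tips of the shut fingers; the grasp point (between the pads) lies 19 mm behind it; z points along the fingers, y is the line along which they close (so a half turn about z gives the same grasp; the last joint's range is limited). The gripper opens to 85 mm and grips with 20 to 120 N. Pads are 22 mm wide; open, the fingers measure 114 mm over their backs; the gripper's body (76 mm by 85 mm) begins 54 mm behind the grasp point. The pads swing forward as they close: fully open they stand 13 mm farther back than shut.
Start: joints at [1.13, 0.491, 1.559, -0, 1.092, -0.106], TCP at [0.205, 0.59, 0.231] pointing down, gripper open.
Joint ranges: [-3.1, 3.1], [-0.84, 2.19], [0.05, 2.79], [-1.13, 4.28], [0.06, 2.93], [-2.69, 2.69]. Speed limits (rad/s): [2.22, 2.22, 2.79, 3.14, 3.14, 3.14].

### API

Orientations are given as a unit quaternion [x, y, z, w].
In Python, from plant import r gives the robot as it stands. Calls block until the motion is done:
- r.move_to(position, orientation): joint-space move of the TCP to a pose.
- r.servo_line(position, rotation=None, speed=0.15, max_force=None): straight line of the TCP; rotation=None keeps the orientation; speed is the mean speed in m/s. With max_force (N) it stops when the force on the tool has changed by that much, and returns True; else False.
- r.goto_joints(angles): joint-space move.
- r.open_gripper() and r.close_gripper(squeeze=None): open the fingers fully, or close them until they stop; squeeze is the grip in N (None keeps the last).
- r.wait(seconds).
- r.inverse_kinematics(position, orientation): joint angles nearest the present ones, or None.
- r.get_state(): the state.
- r.snapshot(name): name is "scene" or "top" or "wrist"; returns (picture, depth): 480x640x3 uint8, red, green, blue; 480x640 float32, m along the optical axis (not along the pixel's ray), 0 where there is no reading.
- r.camera_params(name): a dict with "camera_matrix" (3x3 intrinsics, pixels), "R" (3x3) and "t" (3): a world point X has camera coordinates R X + t. Camera axes: x right, y down, z forward; pixel columns grow to the right and rows downward; lengths in m; the calibration is good to about 2 mm. The wrist camera is an equidistant fisheye: a pixel r from the principal point sees the ray r / f radians off the axis. A picture is of the moment at which its call begins: read the wrist's pose just before it. camera_params takes no time and is no camera call; for the wrist camera it gives the pose at the moment of the call.
A pose or a line that the arm cannot do raises r.PlanningError and nothing moves.
- r.hand_in(): hands the job in, once; it reports no verdict.
The state is a dict: "time_s": time; "q": joint angles; "joint_velocities": joint speeds; "tau": joint torques, N m; "position": TCP position; "tool_rot": TCP orientation; "ft_force": force on the tool from outside, world axes, zero at the start; "ft_torque": the same for the moment, N m; "gripper_width": finger opening in m.
Only numpy, scipy, OpenCV 4.12 (cv2) and the standard library are available. Lean on these libraries where they do the work, as an engineer would, in place of code of your own. Each camera call takes 0.05 s, during which the arm holds its last target. There are 200 camera calls.

### The job

Put the label feeder into third gear: push its gear lever along the left slot to the neutral channel in the middle, across to the right, then forward (away from you) all the way into the third slot, the front right one marked with three dots. Push the lever gently with the fingertips or the outside of the fingers, never taking it between the fingers, and let go with the lever left in gear. Leave the spray bottle, the oil bottle and the balm tin where they stand.

Things in the scene. Friction and masses are not known exactly. Their poses are not given: they have to be found in the camera images.
- feeder: label feeder: green gearbox with a steel gate plate on top and two feed rollers on its far side; fixed to the table, turned up to 0.35 rad. Origin: centre of its underside on the table. x points forward (from the robot's side to the rollers), y left, z up; it spans x -75 to +90 mm, y -80 to +80 mm; plate top 100 mm up.
- gate (a point): centre of the H-shaped cut-out, at the plate's top; axes as the feeder's. Slots along x, 17 mm wide, at y = +25 mm (left: first gear in front, one dot; second at the back, two dots) and y = -25 mm (right: third gear in front, three dots; fourth at the back, four dots), joined at x = 0 by the neutral channel along y, 17 mm wide.
- knob (a point): centre of the gear lever's black knob (38 mm wide, 40 mm tall, red dot on top); its z points up along the lever. The 10 mm steel stem rocks about a pivot 20 mm above the feeder's origin, 180 mm below the knob's centre (200 mm above the table when upright). About 60 mm of bare stem shows above the plate. It stays where it is left; 1 to 2 N at the knob moves it.
- cross (a joint): sideways angle of the lever (rad): 0 in the middle, +0.30 fully right (right slot), -0.30 fully left (left slot). The knob's centre is at feeder y = -0.18*sin(cross)*cos(lever) m. The lever can change sides only with joint lever within about 0.04 of 0 (the rounded corners guide it in from within about 0.09). It starts in the left slot.
- lever (a joint): forward angle of the lever (rad): 0 in the neutral channel, +0.34 fully forward, -0.34 fully back, hard stops at both ends. The knob's centre is at feeder x = 0.18*sin(lever). It starts anywhere along the left slot.
- slot3 (a point): point on the gate plate's top, in the third slot, where the stem's axis passes when the lever is fully home in third gear
- spray_bottle: amber spray bottle with a grey cap, 44 mm wide, 150 mm tall, standing loose to the left of the feeder; origin at the centre of its underside; z up
- oil_bottle: white oil bottle with a black cap, 50 mm wide, 102 mm tall, standing loose to the left of the feeder; origin at the centre of its underside; z up
- balm_tin: round white tin, 90 mm wide, 32 mm tall, standing loose to the right of the feeder; origin at the centre of its underside; z up
There are look-alikes about, which are no part of the job. Leave any blue or pink look-alike of the oil_bottle alone.

How it is judged:
On the way:
1. the lever is across on the right, still in neutral (value of joint cross above 0.22 rad and value of joint lever between -0.16 and 0.16 rad), for 0.1 s.
At the end, for the whole second after the job is handed in: the lever rests in the third slot, on the right (cross over 0.2 rad) and forward (lever over 0.28 rad of 0.34), at rest; both bottles and the tin stand within 20 mm of where they were, upright (value of joint lever above 0.28 rad and value of joint cross above 0.2 rad and velocity of joint lever between -0.05 and 0.05 rad/s and distance of each of spray_bottle, oil_bottle, balm_tin from where it was at the start of the episode below 0.02 m and angle between each of spray_bottle, oil_bottle's own z axis and vertical below 0.2 rad); the robot touches nothing.
It fails at once if the lever is taken between the fingers (x of the grasp point in the frame of knob between -0.012 and 0.012 m and y of the grasp point in the frame of knob between -0.012 and 0.012 m and z of the grasp point in the frame of knob between -0.11 and 0.022 m).
It fails at once if the lever is pushed or squeezed with more than 40 N (contact force between the fingers and lever above 40 N).
It fails at once if the spray bottle, the oil bottle or the balm tin is moved by more than 20 mm or lifted (distance of any of spray_bottle, oil_bottle, balm_tin from where it was at the start of the episode above 0.02 m).
It also fails if it takes over 48 s, if anything falls off the work surface, if the arm or the gripper's body presses on something with over 40 N, if the wrist force passes 120 N, or if a joint passes its speed limit or range.

## Working session

There is one attempt and no reset: what is moved stays moved. The work goes in short steps, each a Python script; the robot and the scene stay as the last script left them, time stands still between calls to the robot, and variables do not carry over. Pictures are saved under pics/ and viewed, on a budget of 10 in all, crops included, one or two more only if the job needs it, and the job is handed in when it is done.

```bash
ls; mkdir -p pics; python3 - <<'E'
from plant import r
import cv2,numpy as np
for n in("scene","top"):
    p,d=r.snapshot(n); cv2.imwrite(f"pics/{n}0.png",p[:,:,::-1]); np.savez(f"{n}0.npz",p=p,d=d,**r.camera_params(n))
    c=r.camera_params(n); print(n,c["camera_matrix"],c["R"],c["t"])
s=r.get_state();print(s["time_s"],s["tool_rot"],s["position"],s["gripper_width"])
E
```

```text
pics
scene [[496.74831622   0.         320.73232068]
 [  0.         496.74831622 233.99194208]
 [  0.           0.           1.        ]] [[ 0.77053129 -0.63722831 -0.01488669]
 [-0.43833795 -0.51278964 -0.73817791]
 [ 0.46275412  0.57531458 -0.67444181]] [-0.27301158  0.40716751  0.88580237]
top [[536.75007007   0.         320.52701409]
 [  0.         536.75007007 235.17455899]
 [  0.           0.           1.        ]] [[ 0.03003541 -0.99954568 -0.00251066]
 [-0.99763758 -0.02982263 -0.061886  ]
 [ 0.061783    0.0043635  -0.99808007]] [0.1692303  0.48068002 1.34934411]
0.1 [ 1.66626000e-01  9.86020034e-01 -4.93435940e-04 -1.61330972e-04] [0.20522943 0.59012531 0.23077166] 0.0852873079026304
```

View pics/top0.png

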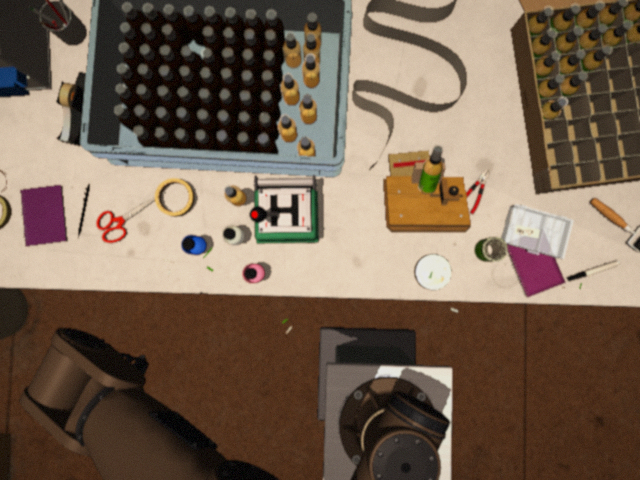

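View pics/scene0.png

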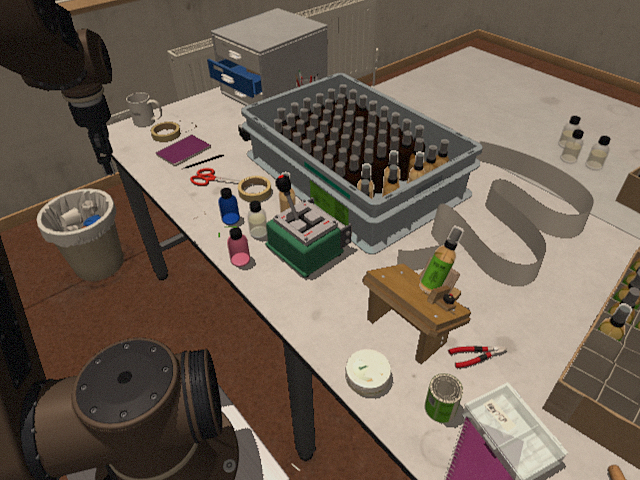

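The feeder is at top px (285,212), with its knob at (258,214). The spray bottle is the amber one at (235,195). The white oil bottle is at (233,234); the blue one (195,244) and pink one (253,272) are look-alikes. The tin is at (433,272). I'll confirm this in an enlarged crop and measure.

```bash
cat > h.py <<'E'
import numpy as np,cv2
def ray(c,u,v):
    K,R,t=c["camera_matrix"],c["R"],c["t"]
    return -R.T@t, R.T@np.array([(u-K[0,2])/K[0,0],(v-K[1,2])/K[1,1],1])
def onz(c,u,v,z):
    o,d=ray(c,u,v); return o+d*(z-o[2])/d[2]
def tri(rays):
    A=0;b=0
    for o,d in rays:
        d=d/np.linalg.norm(d);P=np.eye(3)-np.outer(d,d);A=A+P;b=b+P@o
    return np.linalg.solve(A,b)
E
python3 - <<'E'
from h import *
T=np.load("top0.npz");S=np.load("scene0.npz")
rs=[]
for c,roi in((T,(240,195,280,235)),(S,(270,165,300,200))):
    x0,y0,x1,y1=roi;p=c["p"][y0:y1,x0:x1].astype(int)
    m=(p[...,0]>110)&(p[...,1]<60)&(p[...,2]<60)
    n,l,st,ce=cv2.connectedComponentsWithStats(m.astype(np.uint8));i=1+np.argmax(st[1:,4]);u,v=ce[i]+[x0,y0];print(u,v,st[i,4]);rs.append(ray(c,u,v))
print("reddot tri",tri(rs),"top@.215",onz(T,*0*np.zeros(2),0) if 0 else "")
h=cv2.cvtColor(T["p"],cv2.COLOR_RGB2HSV)
# body+plate: points by depth in region at z~0.1
K,R,t=T["camera_matrix"],T["R"],T["t"]
v,u=np.mgrid[170:260,225:335];d=T["d"][170:260,225:335]
X=(np.stack([(u-K[0,2])/K[0,0]*d,(v-K[1,2])/K[1,1]*d,d],-1)-t)@R
m=((X[...,2]>.085)&(X[...,2]<.11)&(u>248)).astype(np.uint8)
cs,_=cv2.findContours(m,0,2);cn=max(cs,key=cv2.contourArea)
pts=np.array([X[b,a,:2] for a,b in cn[:,0]]).astype(np.float32)
rc=cv2.minAreaRect(pts);print(rc,cv2.boxPoints(rc))
crop=lambda p,x0,y0,x1,y1:cv2.resize(p[y0:y1,x0:x1,::-1],(400,400),interpolation=2)
cv2.imwrite("pics/crop0.png",np.hstack([crop(T["p"],220,165,330,275),crop(S["p"],240,160,360,280)]))
E
```

```text
254.0 214.09302325581396 43
280.5 176.2 10
reddot tri [0.50628565 0.32924136 0.20653979] top@.215 
((0.5193935036659241, 0.2705695629119873), (0.12087736278772354, 0.1450410783290863), 2.0778942108154297) [[0.4563651  0.34085104]
 [0.46162403 0.19590531]
 [0.5824219  0.20028809]
 [0.577163   0.3452338 ]]
```

View pics/crop0.png

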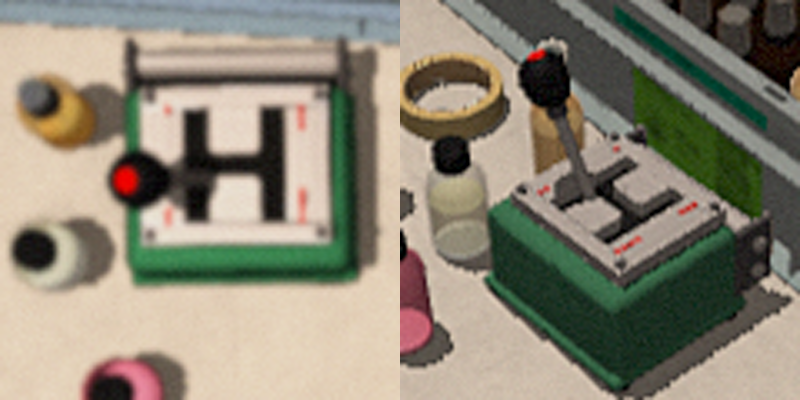

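```bash
python3 - <<'E'
from h import *
T=np.load("top0.npz")
g=onz(T,284.6,210.1,.1);L=onz(T,274,210.1,.1);Rr=onz(T,295.2,210.1,.1)
print(g,L,Rr)
g2=cv2.cvtColor(T["p"],cv2.COLOR_RGB2GRAY)[190:232,266:304]
m=(g2<60).astype(np.uint8);n,l,st,ce=cv2.connectedComponentsWithStats(m);print(st[1:],ce[1:])
i=1+np.argmax(st[1:,4]);v,u=np.nonzero(l==i);u=u+266;v=v+190
for c in(u<=279,u>=290): print(v[c].min(),v[c].max(),np.median(u[c]))
k=(u>281)&(u<288);print("chan v",v[k].mean())
gc=onz(T,284.6,v[k].mean(),.1);print("gate",gc)
dot=np.array([.5063,.3292,.2065])
for yaw in(.0,.036):
    e=np.array([np.cos(yaw),np.sin(yaw)]);f=np.array([-e[1],e[0]]);D=(dot-gc)[:2];print(yaw,D@e,D@f, "lever",np.arcsin(D@e/.2),"cross",-np.arcsin(D@f/.2))
E
```

```text
[0.52761124 0.27084718 0.1       ] [0.5268568 0.2961851 0.1      ] [0.5283656  0.24551177 0.1       ]
[[  0   5  32  30 427]] [[16.90632319 20.11241218]]
196 224 273.0
195 224 294.0
chan v 209.56521739130434
gate [0.52889537 0.27089109 0.1       ]
0.0 -0.022595365653680477 0.05830891165172092 lever -0.1132185541819332 cross -0.2958411468239371
0.036 -0.020482057999237635 0.05908438903083948 lever -0.10259015108292575 cross -0.29989714624606584
```

```bash
cat >> h.py <<'E'
from scipy.spatial.transform import Rotation as Ro
G=np.array([.5289,.2709,0]);YAW=.036
W=lambda x,y,z:Ro.from_euler('z',YAW).apply([x,y,z])+G   # feeder x,y ; world z
def st(r):
    s=r.get_state();p=Ro.from_euler('z',-YAW).apply(np.array(s["position"])-G)
    print("t",round(s["time_s"],2),"tcp feeder",p.round(4),"F",np.round(s["ft_force"],1))
def snap(r,tag):
    out=[]
    for n,(x0,y0,x1,y1) in(("top",(220,165,330,275)),("scene",(240,160,360,280))):
        p,_=r.snapshot(n);out.append(cv2.resize(p[y0:y1,x0:x1,::-1],(400,400),interpolation=2))
    cv2.imwrite(f"pics/{tag}.png",np.hstack(out))
E
python3 - <<'E'
from plant import r
from h import *
r.close_gripper()
q=None
for a in(0,np.pi):
    qq=(Ro.from_euler('z',YAW+a)*Ro.from_quat([1,0,0,0])).as_quat()
    j=r.inverse_kinematics(W(-.08,.053,.3),qq); print(a,j)
    if j is not None and (q is None or abs(j[5])<abs(jb[5])): q,jb=qq,j
r.move_to(W(-.08,.053,.3),q); st(r)
r.servo_line(W(-.08,.053,.175)); st(r)
print(r.servo_line(W(-.055,.053,.175),speed=.1,max_force=10));st(r)
print(r.servo_line(W(-.03,.053,.175),speed=.04,max_force=12));st(r)
r.servo_line(W(-.06,.053,.175)); 
r.servo_line(W(-.06,.053,.26),speed=.2); st(r)
r.servo_line(W(-.14,.053,.26),speed=.3); st(r)
snap(r,"a1")
E
```

```text
0 [ 5.02686331e-01  3.19006306e-01  1.64887844e+00 -4.44089210e-16
  1.17370791e+00  2.03748266e+00]
3.141592653589793 [ 5.02686331e-01  3.19006306e-01  1.64887844e+00 -4.44089210e-16
  1.17370791e+00 -1.10411000e+00]
t 2.24 tcp feeder [-0.0803  0.0536  0.2999] F [ 0.2 -0.6  0.4]
t 3.23 tcp feeder [-0.0798  0.0533  0.1757] F [ 1.1  0.4 -0.1]
False
t 3.62 tcp feeder [-0.0549  0.0529  0.1751] F [0.5 0.2 0.3]
False
t 4.4 tcp feeder [-0.0301  0.0529  0.1748] F [1.2 0.2 0.5]
t 5.33 tcp feeder [-0.06    0.0528  0.2592] F [ 0.   0.  -0.2]
t 5.74 tcp feeder [-0.1408  0.053   0.2591] F [0.3 0.3 0.2]
```

View pics/a1.png

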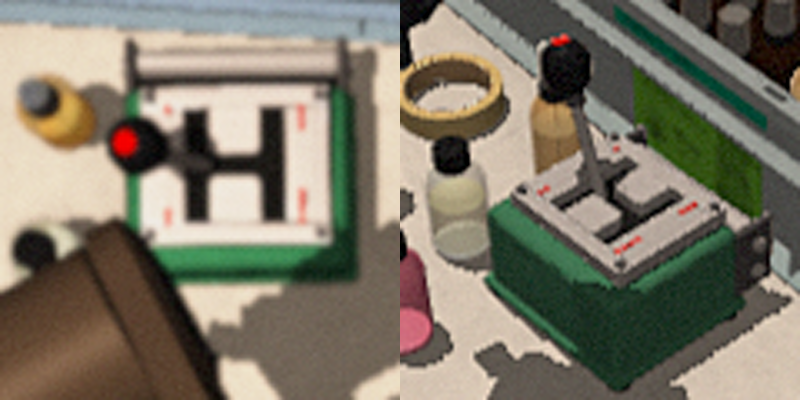

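The crop shows the lever in line with the neutral channel, with the red dot at crop (124,142), about +2 mm. Next is the push across.

```bash
python3 - <<'E'
from plant import r
from h import *
r.servo_line(W(-.06,.115,.26),speed=.3)
r.servo_line(W(0,.115,.26),speed=.3)
r.servo_line(W(0,.115,.178),speed=.2);st(r)
print(r.servo_line(W(0,.06,.176),speed=.06,max_force=12));st(r)
print(r.servo_line(W(0,-.022,.166),speed=.05,max_force=12));st(r)
r.wait(.15)
r.servo_line(W(0,.01,.17),speed=.15)
r.servo_line(W(0,.01,.26),speed=.25)
r.servo_line(W(-.12,.0,.26),speed=.3);st(r)
snap(r,"a2")
E
```

```text
t 7.23 tcp feeder [-1.000e-04  1.153e-01  1.792e-01] F [0.8 0.5 0.4]
False
t 8.3 tcp feeder [-1.000e-04  6.000e-02  1.758e-01] F [-0.2 -0.5  0.5]
True
t 8.97 tcp feeder [0.0006 0.0403 0.1746] F [0.2 0.1 1.5]
t 10.54 tcp feeder [-0.1204 -0.      0.2594] F [-1.1 -0.6  0.7]
```

View pics/a2.png

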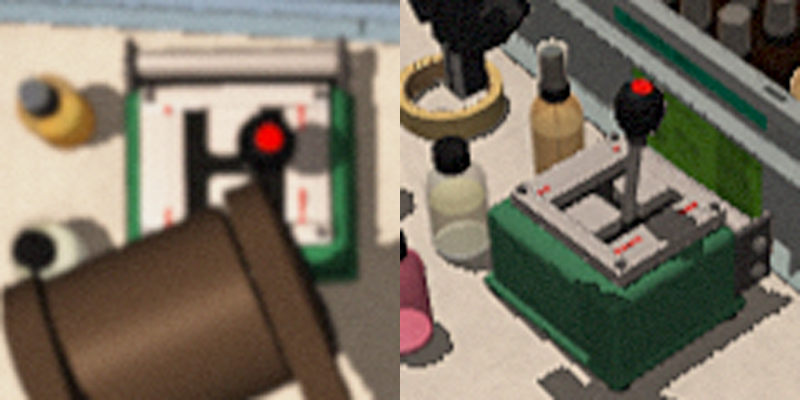

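```bash
cat >> h.py <<'E'
def dotpos(c,u,v):
    P=np.array([0,0,.217])
    for _ in range(4):
        w=onz(c,u,v,P[2]);D=Ro.from_euler('z',-YAW).apply(w-G);z=.02+np.sqrt(max(.2**2-D[0]**2-D[1]**2,0));P=np.array([D[0],D[1],z])
    return P,"lever %.3f cross %.3f"%(np.arcsin(P[0]/.2),-np.arctan2(P[1],P[2]-.02))
E
python3 - <<'E'
from h import *
T=np.load("top0.npz")
for a,b in((126,181),(124,142),(268,136)): print(dotpos(T,220+a*.275,165+b*.275))
E
```

```text
(array([-0.02318846,  0.05782452,  0.210049  ]), 'lever -0.116 cross -0.295')
(array([0.00024258, 0.05893077, 0.21112066]), 'lever 0.001 cross -0.299')
(array([ 0.00247088, -0.02796163,  0.21802031]), 'lever 0.012 cross 0.140')
```

The lever is at cross ≈ 0.14, so it is only part way. I'll push it the rest of the way.

```bash
python3 - <<'E'
from plant import r
from h import *
r.servo_line(W(0,.04,.26),speed=.3)
r.servo_line(W(0,.04,.172),speed=.2);st(r)
for y in(.01,0,-.01,-.016,-.022):
    b=r.servo_line(W(0,y,.166),speed=.04,max_force=18);print(b);st(r)
    if b: break
r.wait(.2);st(r)
p=r.get_state()["position"]
y=Ro.from_euler('z',-YAW).apply(np.array(p)-G)[1]
r.servo_line(W(0,y+.025,.17),speed=.1)
r.servo_line(W(0,y+.025,.26),speed=.25)
r.servo_line(W(-.12,-.05,.26),speed=.3);st(r)
snap(r,"a3")
E
```

```text
t 11.81 tcp feeder [1.000e-04 4.010e-02 1.731e-01] F [-0.3  0.3  0.4]
False
t 12.72 tcp feeder [-0.      0.01    0.1659] F [-0.1  1.1  0.2]
False
t 13.12 tcp feeder [-0.     -0.0003  0.1659] F [-0.1  0.2  0.6]
False
t 13.53 tcp feeder [ 0.     -0.0103  0.166 ] F [-0.5 -0.5  0.7]
False
t 13.82 tcp feeder [ 0.     -0.0163  0.166 ] F [0.6 0.5 0.3]
False
t 14.12 tcp feeder [-0.     -0.022   0.1659] F [ 0.1  2.6 -0.9]
t 14.32 tcp feeder [-1.000e-04 -2.190e-02  1.659e-01] F [ 0.4  3.  -2.1]
t 15.82 tcp feeder [-0.12   -0.0502  0.2597] F [ 0.4  0.1 -0. ]
```

View pics/a3.png

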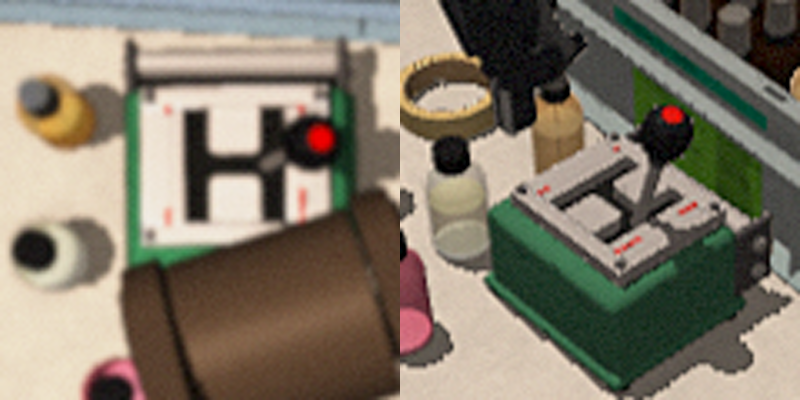

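The lever is across on the right and still in neutral, with the red dot at crop (321,138). Now I push it forward.

```bash
python3 - <<'E'
from plant import r
from h import *
T=np.load("top0.npz");print(dotpos(T,220+321*.275,165+138*.275))
r.servo_line(W(-.06,-.053,.26),speed=.3)
r.servo_line(W(-.06,-.053,.172),speed=.2);st(r)
for x in(-.03,-.01,.005,.015,.022,.026,.03,.034,.038):
    b=r.servo_line(W(x,-.053,.172 if x<0 else .165),speed=.04,max_force=15);print(b);st(r)
    if b or (x>.025 and r.get_state()["ft_force"][0]<-5): break
r.wait(.2);st(r)
x=Ro.from_euler('z',-YAW).apply(np.array(r.get_state()["position"])-G)[0]
r.servo_line(W(x-.03,-.053,.17),speed=.1)
r.servo_line(W(x-.03,-.053,.26),speed=.25)
r.servo_line(W(-.14,-.053,.26),speed=.3);st(r)
snap(r,"a4")
E
```

```text
(array([ 0.00193792, -0.05943615,  0.21095442]), 'lever 0.010 cross 0.302')
t 16.87 tcp feeder [-0.0599 -0.0527  0.1727] F [-0.1  0.4  1.1]
False
t 17.77 tcp feeder [-0.0302 -0.053   0.1719] F [0.3 0.9 0.8]
False
t 18.42 tcp feeder [-0.01   -0.0531  0.1718] F [-0.3  0.   0.3]
False
t 18.98 tcp feeder [ 0.0052 -0.0531  0.1648] F [-0.3 -0.1  0.6]
False
t 19.38 tcp feeder [ 0.0155 -0.053   0.165 ] F [ 0.3  0.4 -0.6]
False
t 19.71 tcp feeder [ 0.0224 -0.053   0.1651] F [1.1 0.  0.3]
False
t 19.96 tcp feeder [ 0.0264 -0.053   0.1651] F [ 0.7 -0.3  0.1]
False
t 20.21 tcp feeder [ 0.03   -0.053   0.1649] F [-1.8 -0.3 -0.1]
False
t 20.46 tcp feeder [ 0.0328 -0.0529  0.1644] F [-6.6  0.7 -2.1]
t 20.66 tcp feeder [ 0.0327 -0.0529  0.1644] F [-6.3  1.9 -1.9]
t 22.26 tcp feeder [-0.1399 -0.0529  0.2597] F [ 0.6 -0.1  0.4]
```

View pics/a4.png

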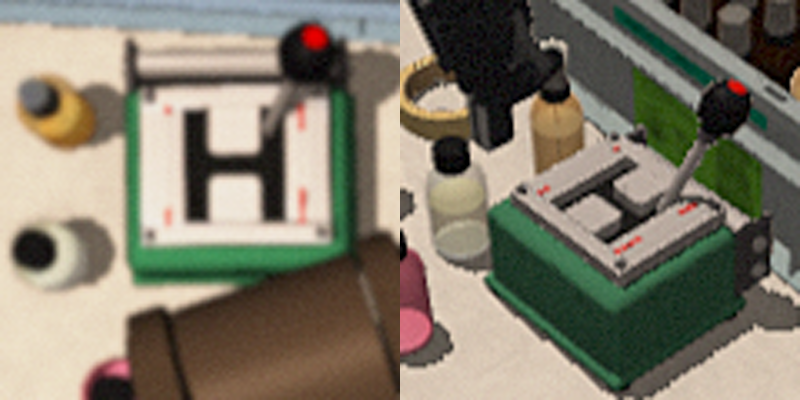

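The lever is in the third slot, with the red dot at crop (315,38). The bottles are where they were, and the hand is clear.

```bash
python3 - <<'E'
from plant import r
from h import *
T=np.load("top0.npz");x=dotpos(T,220+315*.275,165+38*.275);print(x)
p,_=r.snapshot("top");d=np.abs(p.astype(int)-T["p"]).max(2)
for n,(a,b,c,e) in dict(spray=(223,184,247,206),oil=(221,224,245,246),tin=(412,252,455,293)).items(): print(n,d[b:e,a:c].mean())
if float(x[1].split()[1])>.3: r.hand_in();print("handed in")
E
```

```text
(array([ 0.06431866, -0.05581953,  0.20096212]), 'lever 0.327 cross 0.299')
spray 11.009469696969697
oil 11.301136363636363
tin 11.710153148043108
the job is handed in; nothing more can be done
handed in
```

The lever is in third gear and the job is handed in; the robot gives no verdict, so what follows is from my own checks. I used the shut fingers to push the knob to neutral, across to the right, then forward into the third slot, and then moved the hand clear.

- **Final lever position:** from the last top picture, lever is about 0.33 rad (fully home is 0.34) and cross about 0.30 rad. The last push met the hard stop at about 6.5 N.
- **Neutral on the way:** the lever was across on the right at cross 0.30 and lever 0.01 before I pushed it forward.
- **Bottles and tin:** in the top camera, the patches around both bottles and the tin differ from the first picture by a small, equal amount, which I take as camera noise. None of them appears to have moved.
- **What went wrong:** the first push across stopped early at its 12 N force limit. The line I meant as a retract carried on another 30 mm in the same direction, with no force limit. It left the lever at cross 0.14 with no visible harm, and a second, slower push finished the move.
- **Time and contact:** about 22 s of the 48 s were used. Readings at the end of each push stayed under about 7 N. The one force trip was set at 12 N, and no force was recorded during that retract.

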